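# Shut and lock the cover of the filter unit

### The job

Push the half-open blue cover of the air-filter unit fully shut with the fingertips, then set a fingertip in the slot of its white round quarter-turn fastener and turn it clockwise, seen from above, as far as it goes, so that the cover is locked. Do not raise the cover or pinch anything, and leave the things standing round the unit where they are.

Things in the scene. Friction and masses are not known exactly. Their poses are not given: they have to be found in the camera images.
- filter_unit: grey case of a bench air-filter unit, fixed to the bench, 200 (x) x 190 (y) x 72 mm high. Origin: centre of its underside; x points from the front (roughly facing the robot) to the rear, y to the left, z up. The cover's hinge line is parallel to the unit's y axis, at x = +100 mm, z = 72 mm. A keeper for the fastener's cam sits inside the front wall
- cover (a joint): hinge angle of the blue cover in rad: 0 = fully shut (level, hard stop), larger = front edge raised; starts at 0.4 to 0.65. Stiff hinge (friction 1.1 N m, no spring): the cover stays where it is left; 2 to 3 N down on the tab moves it. Plate 200 x 190 x 6 mm, its underside in line with the hinge; shut, its top is at z = 78 mm in the unit's frame
- tab (a point): centre of the top face of the orange thumb tab, the place to push the cover down. The tab is 80 mm wide (y), juts 40 mm out in front of the cover's front edge, 6 mm thick; this point is 222 mm from the hinge line along the cover and 6 mm above the cover's underside (shut: unit x = -122 mm, z = 78 mm)
- fastener (a joint): turn of the white fastener in rad, clockwise seen from above: 0 = open (slot points to the unit's right, -y), pi/2 = locked (slot points to the front, -x; hard stop); starts at 0 to 0.35. Friction 0.18 N m (5 N at the slot), no spring. The cam tongue under it swings below the keeper; it runs against the keeper if turned past 0.8 while the cover is above about 0.05 rad
- axis (a point): point on the fastener's turning axis at the height of the slot's floor. The fastener is a white disc, 116 mm diameter, 4 mm thick, on the cover's top; cover shut, the axis is vertical at x = -40 mm, y = 0 in the unit's frame and this floor is at z = 82 mm. Opposite the slot is a round boss 20 mm high with a red stripe
- slot (a point): centre of the slot's dark floor, 38 mm from the axis; turns with the fastener. The slot runs radially, 42 mm wide between two upright walls (9 mm thick, tops 16 mm above the floor), from 14 mm from the axis (the boss) to the open rim; closed fingers fit in from above, and a sideways push on a wall turns the fastener
- amber_bottle: loose brown bottle with black cap, 46 mm diameter, 88 mm high, right of the unit; origin at the centre of its underside. Bystander
- dish: loose petri dish, 60 mm diameter, 14 mm high, right of the unit; origin at the centre of its underside. Bystander
- green_tape: loose roll of green tape lying flat, about 62 mm wide, 19 mm high, left of the unit near the bench's front edge; origin at the centre of its underside. Bystander
- stopper: loose orange rubber stopper, 35 mm diameter, 26 mm high, right of the unit near the bench's front edge; origin at the centre of its underside. Bystander

How it is judged:
On the way, in this order (a step that is already met when the one before it is completed fails the run):
1. the cover is pushed shut while the fastener is still open (value of joint cover below 0.025 rad and value of joint fastener below 0.8 rad), for 0.2 s.
2. the fastener is turned to its locked position with the cover shut (value of joint fastener above 1.45 rad and value of joint cover below 0.025 rad), for 0.2 s.
At the end, for the whole second after the job is handed in: the cover is shut (within 0.025 rad) and the fastener is turned fully to its locked stop (at least 1.45 of 1.57 rad) and at rest (all of step 2 and velocity of joint fastener below 0.05 rad/s); the robot touches nothing.
It fails at once if the cover is raised or lifted open (value of joint cover above 0.7 rad).
It fails at once if a bystander is lifted, carried, knocked or shoved (more than 25 mm) (distance of any of amber_bottle, dish, green_tape, stopper from where it was at the start of the episode above 0.025 m).
It also fails if it takes over 54 s, if anything falls off the work surface, if the arm or the gripper's body presses on something with over 40 N, if the wrist force passes 120 N, or if a joint passes its speed limit or range.

### The arm

A 6-joint arm with a two-finger parallel gripper is mounted at the origin on a cart in front of the work surface, level with it; the furniture and walls round the work are solid. World frame = base frame: x ahead of the robot, y to its left, z up, the work surface at z = 0. Lengths are in m, angles in rad, forces in N, time in s.
With the tool pointing down it reaches from about 0.4 to 0.825 m from the base axis. Payload 7 kg.
Tool frame: the origin (TCP) lies on the mounting face of the last link; the fingertips stand 173 mm ahead of it and the grasp point (between the pads) lies 155 mm ahead of it (env.grip_depth is the distance from the TCP to the grasp point, in m); z points along the fingers, y is the line along which they close (so a half turn about z gives the same grasp; the last joint's range is limited). The gripper opens to 85 mm and grips with 20 to 120 N. Pads are 22 mm wide; open, the fingers measure 114 mm over their backs; the gripper's body (76 mm by 85 mm) begins 54 mm behind the grasp point. The pads swing forward as they close: fully open they stand 13 mm farther back than shut.
Start: joints at [-0.931, 0.359, 0.012, 0, -1.224, -0.288], TCP at [0.233, -0.634, 0.405] pointing down, gripper open.
Joint ranges: [-3.07, 3.07], [-1.43, 2.12], [-1.02, 1.25], [-3.03, 1.67], [-3.05, -0], [-3.03, 3.03]. Speed limits (rad/s): [2.39, 2.39, 3.01, 3.14, 3.14, 3.14].

### API

Orientations are given as a unit quaternion [w, x, y, z].
In Python, from plant import env gives the robot as it stands.
- The arm moves only by the shell command python3 -m handwheel 'ROWS' [OPENING]. ROWS is JSON, a list of rows, each an object with "translation": the shift along the tool's x, y, z in cm, a list of three; "yaw": the turn about the tool's z in rad. A call has 1 to 20 rows; each row is the pose to reach, as a shift and turn from the pose commanded when the call began, along the tool's axes at that moment; what a row does not reach only later rows make up. A row lasts 1/10 s, in which the tool goes at most 50 mm and 8.59 degrees, less where a joint would pass 70% of its speed; a pose out of reach is approached as far as the arm can. A call with a gripper value outside its range is refused whole. OPENING is the opening, from -1 (shut) to 1 (fully open), set as the call begins (- or left out, the last holds). The fingers move at their own pace and stop on an object; the grip force is fixed at half the most. Time passes only in rows, so rows that repeat a pose let the fingers close. It gives the time, the measured TCP pose, the force, the opening and the grip force at its end, in the units of the state.
- env.observe(): the state, without advancing time (a new reading comes with each control period).
- env.read_camera(name): name is "scene" or "top"; returns the picture (384x512x3 uint8, red, green, blue); there is no depth.
- env.calibration(name): a dict with "fx", "fy", "cx", "cy" (pixels), "position" and "rotation" of the camera in the world. Camera axes: x right, y down, z forward; pixel columns grow to the right and rows downward; lengths in m; the calibration is good to about 2 mm. A picture is of the moment at which its call begins. calibration takes no time and is no camera call.
- env.finish_job(): hands the job in; it is judged then, once.
The state is a dict: "t": time; "joint_positions": joint angles; "qvel": joint speeds; "tau": joint torques, N m; "tcp_pos": TCP position; "orientation": TCP orientation; "contact_force": force on the tool from outside, world axes, zero at the start; "moment": the same for the moment, N m; "opening": finger opening in m; "finger_force": force on a finger pad.
Only numpy, scipy, OpenCV 4.12 (cv2) and the standard library are available. Lean on these libraries where they do the work, as an engineer would, in place of code of your own. Each camera call takes 0.05 s, during which the arm holds its last target. There are 200 camera calls.

## Working session

There is one attempt and no reset: what is moved stays moved. The work goes in short steps, Python scripts to look and compute and a shell command to move; the robot and the scene stay as the last step left them, time stands still between calls to the robot, and variables do not carry over. Pictures are saved under pics/ and viewed, at most 10 in all, crops included, and the job is handed in when it is done.

```bash
mkdir -p pics; python3 - <<'E'
from plant import env
import cv2,numpy as np
for n in("scene","top"):
    cv2.imwrite(f"pics/{n}0.png",env.read_camera(n)[:,:,::-1]); c=env.calibration(n); print(n,{k:np.round(v,4).tolist() for k,v in c.items()})
s=env.observe(); print({k:np.round(s[k],3).tolist() for k in("t","tcp_pos","orientation","opening","contact_force")})
E
```

```text
scene {'fx': 446.2098, 'fy': 446.2098, 'cx': 252.6042, 'cy': 186.1016, 'position': [-0.1016, -1.0167, 1.0007], 'rotation': [-0.3621, 0.8539, -0.3462, 0.1412]}
top {'fx': 474.8406, 'fy': 474.8406, 'cx': 253.1857, 'cy': 186.1735, 'position': [0.2476, -0.3342, 1.4964], 'rotation': [-0.0723, 0.7085, -0.6991, 0.0636]}
{'t': 0.1, 'tcp_pos': [0.233, -0.634, 0.404], 'orientation': [-0.0, -0.175, 0.985, 0.001], 'opening': 0.085, 'contact_force': [0.343, 0.363, -0.418]}
```

View pics/scene0.png

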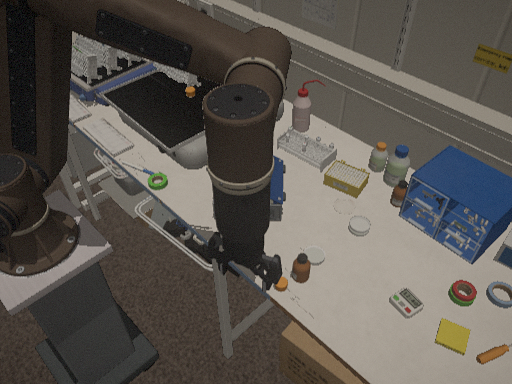

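View pics/top0.png

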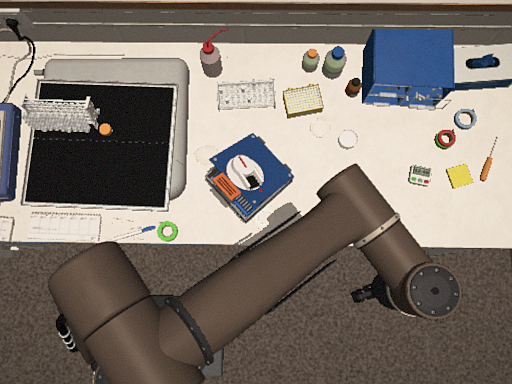

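Top view: the blue cover lies round (250,178), orange tab at (228,187), white fastener at (244,172). The scene view shows bottle (301,268), dish (313,257) and stopper (282,284), with the arm hiding the unit. I'll enlarge the top view.

```bash
cat > h.py <<'E'
from plant import env
import cv2,numpy as np
from scipy.spatial.transform import Rotation as R
def ray(n,u,v):
    c=env.calibration(n); q=c["rotation"]; q=np.array(q)
    M=q if q.shape==(3,3) else R.from_quat([*q[1:],q[0]]).as_matrix()
    return np.array(c["position"]),M@np.array([(u-c["cx"])/c["fx"],(v-c["cy"])/c["fy"],1])
def onz(n,u,v,z):
    p,d=ray(n,u,v); return p+d*(z-p[2])/d[2]
def proj(n,P):
    c=env.calibration(n);q=c["rotation"]; M=R.from_quat([*q[1:],q[0]]).as_matrix()
    p=M.T@(np.array(P)-c["position"]); return np.array([c["fx"]*p[0]/p[2]+c["cx"],c["fy"]*p[1]/p[2]+c["cy"]])
E
python3 - <<'E'
from h import *
im=cv2.imread("pics/top0.png")[120:230,190:310]
cv2.imwrite("pics/c0.png",cv2.resize(im,None,fx=5,fy=5,interpolation=cv2.INTER_CUBIC))
for n,uv in dict(bottle=(301,279),dish=(313,257),stopper=(282,288),dish2=(359,228),bottle2=(399,203)).items():
    P=onz("scene",*uv,0); print(n,P.round(3),proj("top",P).round())
print("tape",onz("top",167,231,0.01).round(3))
s=env.observe(); o=s["orientation"]; print(R.from_quat([*o[1:],o[0]]).as_matrix().round(3))
E
```

```text
bottle [ 0.451 -0.614  0.   ] [348. 215.]
dish [ 0.528 -0.589  0.   ] [339. 191.]
stopper [ 0.395 -0.598  0.   ] [343. 232.]
dish2 [ 0.704 -0.615  0.   ] [346. 138.]
bottle2 [ 0.874 -0.64   0.   ] [352.  89.]
tape [ 0.39  -0.045  0.01 ]
[[-0.939 -0.345 -0.001]
 [-0.345  0.939  0.001]
 [ 0.     0.001 -1.   ]]
```

View pics/c0.png

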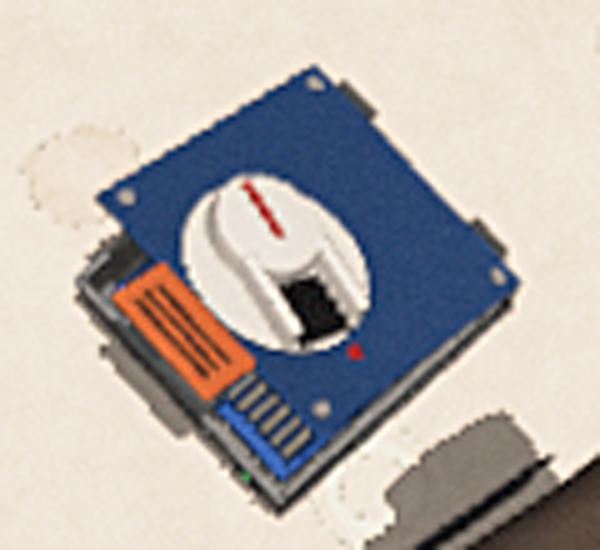

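The crop shows cover corners: rear-left (317,66), rear-right (520,285), front-left (97,197), front-right about (310,432). It also shows the orange tab at (165,262), (115,293), (255,365) and (205,402), and the black slot floor at about (318,305).

```bash
cat >> h.py <<'E'
def px(U,V): return U/5+189.6,V/5+119.6
def unit_pose():
    from scipy.optimize import least_squares
    obs=[((317,66),(0,95,6)),((520,285),(0,-95,6)),((97,197),(200,95,6)),((115,293),(240,40,6)),((205,402),(240,-40,6)),((165,262),(200,40,6)),((255,365),(200,-40,6)),((310,432),(200,-95,6))]
    def T(p,a,y,h):
        x,yaw,q=p[0],p[2],p[3]
        ux=.1-a/1e3*np.cos(q)-h/1e3*np.sin(q); uz=.072+a/1e3*np.sin(q)+h/1e3*np.cos(q)   # h normal tilts to rear
        ux=.1-a/1e3*np.cos(q)+h/1e3*np.sin(q)
        c,s=np.cos(yaw),np.sin(yaw); y/=1e3
        return np.array([x+c*ux-s*y,p[1]+s*ux+c*y,uz])
    f=lambda p:np.concatenate([proj("top",T(p,a,y,h))-px(*uv) for uv,(a,y,h) in obs])
    r=least_squares(f,[.56,-.34,-.7,.5],loss="soft_l1"); return r.x,f(r.x).reshape(-1,2),T
E
python3 - <<'E'
from h import *
p,res,T=unit_pose(); print(p.round(4),res.round(1).tolist())
c,s=np.cos(p[2]),np.sin(p[2]); W=lambda x,y:np.round([p[0]+c*x-s*y,p[1]+s*x+c*y],4)
print("tab now",T(p,222,0,6).round(3),"tab shut",W(-.122,0),"axis shut",W(-.04,0),"front mid case",W(-.1,0))
# slot on the tilted cover
P0=T(p,140,0,10);n=T(p,140,0,11)-P0;n/=np.linalg.norm(n)
o,d=ray("top",*px(318,305)); S=o+d*((P0-o)@n)/(d@n)
v=S-P0; ex=np.array([c,s,0]); ey=np.array([-s,c,0]); along=(T(p,139,0,10)-T(p,140,0,10))*1e3
print("slot r",np.linalg.norm(v),"fastener angle",np.arctan2(-(v@along),-(v@ey)), "axis now",P0.round(3))
E
```

```text
[ 0.5545 -0.2994 -0.8263  0.5929] [[-0.2, -0.3], [0.7, 0.2], [-0.1, -0.9], [-0.7, -0.0], [0.4, -0.6], [-1.0, 0.1], [-0.2, 0.3], [1.9, 1.4]]
tab now [ 0.5   -0.24   0.201] tab shut [ 0.4718 -0.2097] axis shut [ 0.5274 -0.27  ] front mid case [ 0.4867 -0.2259]
slot r 0.03286569511043853 fastener angle -0.08401483929238725 axis now [ 0.547 -0.292  0.159]
```

Fit is good: cover at 0.59 rad, fastener about 0. Next: shut the fingers, rise 4 cm, then move over the tab while turning the tool by -1.96 so that its y is radial to the slot.

```bash
python3 -m handwheel '[{"translation":[0,0,-2],"yaw":0},{"translation":[0,0,-4],"yaw":0},{"translation":[-4,3,-4],"yaw":-0.14},{"translation":[-8,6,-4],"yaw":-0.28},{"translation":[-12,8.6,-4],"yaw":-0.42},{"translation":[-15,11,-4],"yaw":-0.56},{"translation":[-18,13,-4],"yaw":-0.70},{"translation":[-21,15,-4],"yaw":-0.84},{"translation":[-24,17.2,-4],"yaw":-0.98},{"translation":[-27,19.4,-4],"yaw":-1.12},{"translation":[-30,21.6,-4],"yaw":-1.26},{"translation":[-33,23.7,-4],"yaw":-1.4},{"translation":[-36,26,-4],"yaw":-1.54},{"translation":[-38.7,27.8,-4],"yaw":-1.68},{"translation":[-38.7,27.8,-4],"yaw":-1.82},{"translation":[-38.7,27.8,-4],"yaw":-1.96},{"translation":[-38.7,27.8,-4],"yaw":-1.96},{"translation":[-38.7,27.8,-4],"yaw":-1.96},{"translation":[-38.7,27.8,-4],"yaw":-1.96},{"translation":[-38.7,27.8,-4],"yaw":-1.96}]' -1
cat >> h.py <<'E'
def st():
    s=env.observe(); o=s["orientation"]; M=R.from_quat([*o[1:],o[0]]).as_matrix()
    print("t",round(s["t"],2),"tcp",np.round(s["tcp_pos"],4),"j",np.round(s["joint_positions"],2),"F",np.round(s["contact_force"],1),"op",round(float(s["opening"]),4)); return np.array(s["tcp_pos"]),M
def to(*Ps):
    p,M=st(); print("toolaxes",M.T.round(3)[:2].tolist())
    for P in Ps: print(P,"-> cm",(M.T@(np.array(P)-p)*100).round(2))
E
python3 - <<'E'
from h import *
p,_,T=unit_pose()
L=[]
for q in (.593,.5,.4,.3,.2,.1,0): L.append(tuple((T([*p[:3],q],222,0,6)+[0,0,.173]).round(4)))
to(*L)
cv2.imwrite("pics/c1.png",env.read_camera("scene")[:,:,::-1])
E
```

```text
t: 2.1
tcp_pos: [0.4999, -0.2396, 0.4447]
orientation: [0.0, 0.915, -0.404, -0.0]
contact_force: [0.7, 1.3, 0.0]
opening: -0.0002
finger_force: 0.0
t 2.1 tcp [ 0.4999 -0.2396  0.4447] j [-0.09  0.14 -0.19 -0.   -1.24  0.83] F [0.7 1.3 0. ] op -0.0002
toolaxes [[0.673, -0.739, -0.0], [-0.739, -0.673, 0.0]]
(np.float64(0.4998), np.float64(-0.24), np.float64(0.374)) -> cm [0.03 0.04 7.07]
(np.float64(0.4922), np.float64(-0.2318), np.float64(0.3567)) -> cm [-1.09  0.05  8.8 ]
(np.float64(0.4853), np.float64(-0.2243), np.float64(0.337)) -> cm [-2.11  0.05 10.77]
(np.float64(0.4797), np.float64(-0.2183), np.float64(0.3163)) -> cm [-2.93  0.06 12.84]
(np.float64(0.4756), np.float64(-0.2138), np.float64(0.295)) -> cm [-3.54  0.06 14.97]
(np.float64(0.473), np.float64(-0.211), np.float64(0.2731)) -> cm [-3.92  0.07 17.16]
(np.float64(0.4718), np.float64(-0.2097), np.float64(0.251)) -> cm [-4.1   0.07 19.37]
```

View pics/c1.png

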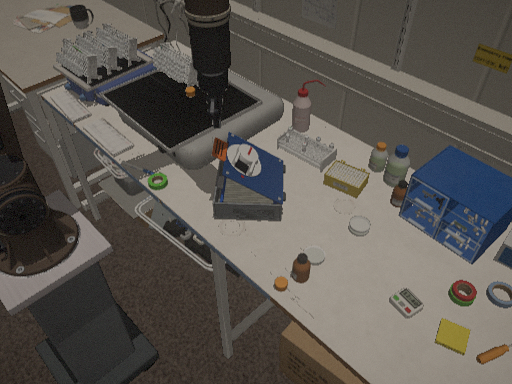

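The closed fingers hang right over the tab (tab at (221,147)) and the unit's surroundings are clear. Pushing down along the tab's arc.

```bash
python3 -m handwheel '[{"translation":[0,0,3]},{"translation":[0,0,5]},{"translation":[0,0,6]},{"translation":[0,0,7]},{"translation":[-0.5,0,8]},{"translation":[-1.1,0,8.8]},{"translation":[-1.6,0,9.8]},{"translation":[-2.1,0,10.8]},{"translation":[-2.5,0,11.8]},{"translation":[-2.9,0,12.8]},{"translation":[-3.2,0,13.8]},{"translation":[-3.5,0,15]},{"translation":[-3.7,0,16]},{"translation":[-3.9,0,17]},{"translation":[-4,0,18]},{"translation":[-4.1,0,18.7]},{"translation":[-4.1,0,19.1]},{"translation":[-4.1,0,19.4]},{"translation":[-4.1,0,19.5]},{"translation":[-4.1,0,19.5]}]'
```

```text
validation failed for argument at $[0]...
```

Yaw is required in each row.

```bash
python3 -m handwheel '[{"translation":[0,0,3],"yaw":0},{"translation":[0,0,5],"yaw":0},{"translation":[0,0,6],"yaw":0},{"translation":[0,0,7],"yaw":0},{"translation":[-0.5,0,8],"yaw":0},{"translation":[-1.1,0,8.8],"yaw":0},{"translation":[-1.6,0,9.8],"yaw":0},{"translation":[-2.1,0,10.8],"yaw":0},{"translation":[-2.5,0,11.8],"yaw":0},{"translation":[-2.9,0,12.8],"yaw":0},{"translation":[-3.2,0,13.8],"yaw":0},{"translation":[-3.5,0,15],"yaw":0},{"translation":[-3.7,0,16],"yaw":0},{"translation":[-3.9,0,17],"yaw":0},{"translation":[-4,0,18],"yaw":0},{"translation":[-4.1,0,18.7],"yaw":0},{"translation":[-4.1,0,19.1],"yaw":0},{"translation":[-4.1,0,19.4],"yaw":0},{"translation":[-4.1,0,19.5],"yaw":0},{"translation":[-4.1,0,19.5],"yaw":0}]'
```

```text
t: 4.15
tcp_pos: [0.472, -0.2088, 0.2512]
orientation: [0.0, 0.915, -0.403, -0.0]
contact_force: [-7.0, 6.6, 21.8]
opening: -0.0002
finger_force: 10.7
```

22 N at tip height 78 mm means the cover is on its stop. Hold briefly, then lift 7 cm and measure again.

```bash
python3 -m handwheel '[{"translation":[0,0,0.1],"yaw":0},{"translation":[0,0,0.1],"yaw":0},{"translation":[0,0,0.1],"yaw":0},{"translation":[0,0,-1],"yaw":0},{"translation":[0,0,-4],"yaw":0},{"translation":[0,0,-7],"yaw":0},{"translation":[-5,0,-9],"yaw":0},{"translation":[-9,0,-9],"yaw":0},{"translation":[-9,0,-9],"yaw":0}]'
python3 - <<'E'
from h import *
im=env.read_camera("top")[:,:,::-1]
cv2.imwrite("pics/c2.png",cv2.resize(im[120:230,190:310],None,fx=5,fy=5,interpolation=cv2.INTER_CUBIC))
p,_,_=unit_pose();c,s=np.cos(p[2]),np.sin(p[2])
for n,(x,y,z) in dict(axis=(-.04,0,.082),slot=(-.04,-.038,.082),tab=(-.122,0,.078),FL=(-.1,.095,.078),RR=(.1,-.095,.078)).items():
    print(n,((proj("top",[p[0]+c*x-s*y,p[1]+s*x+c*y,z])-[189.6,119.6])*5).round())
E
```

```text
t: 5.05
tcp_pos: [0.4082, -0.141, 0.3402]
orientation: [-0.001, 0.915, -0.403, -0.0]
contact_force: [1.0, 0.5, 0.3]
opening: -0.0003
finger_force: 0.0
axis [244. 325.]
slot [286. 371.]
tab [143. 415.]
FL [ 69. 277.]
RR [520. 289.]
```

View pics/c2.png

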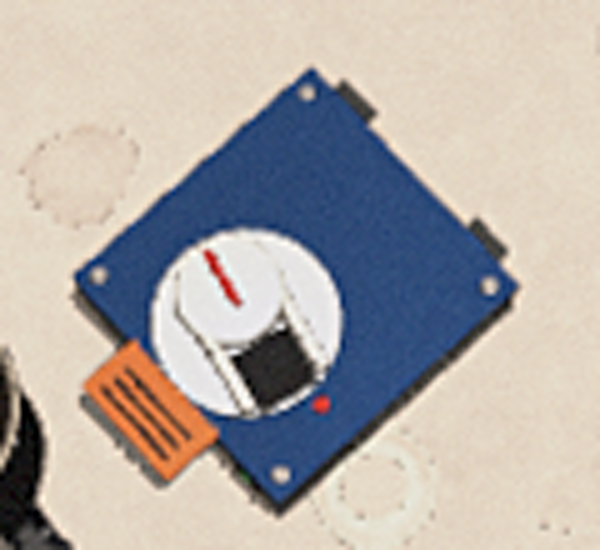

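The cover is shut: tab at (151,413), disc centred near (246,323), dark slot floor near (275,370). I'll measure these by mask.

```bash
python3 - <<'E'
from h import *
im=cv2.imread("pics/c2.png"); hsv=cv2.cvtColor(im,cv2.COLOR_BGR2HSV)
roi=np.zeros(im.shape[:2],np.uint8); cv2.circle(roi,(246,323),94,255,-1)
dark=((hsv[...,2]<75)&(hsv[...,1]<120)&(roi>0)).astype(np.uint8)
_,_,stt,cen=cv2.connectedComponentsWithStats(dark); k=1+stt[1:,4].argmax(); print("slot",stt[k],cen[k])
cnt=max(cv2.findContours((dark>0).astype(np.uint8),cv2.RETR_EXTERNAL,cv2.CHAIN_APPROX_SIMPLE)[0],key=cv2.contourArea); print("rect",cv2.minAreaRect(cnt))
blue=((hsv[...,0]>95)&(hsv[...,0]<125)&(hsv[...,1]>110)).astype(np.uint8)
bc=max(cv2.findContours(blue,cv2.RETR_EXTERNAL,cv2.CHAIN_APPROX_SIMPLE)[0],key=cv2.contourArea); 
w=((cv2.convexHull(bc) is not None)&(hsv[...,1]<40)&(hsv[...,2]>150)).astype(np.uint8)
r2=np.zeros_like(roi); cv2.drawContours(r2,[cv2.convexHull(bc)],-1,1,-1)
w=cv2.morphologyEx(w&r2,cv2.MORPH_OPEN,np.ones((5,5)))
wc=max(cv2.findContours(w,cv2.RETR_EXTERNAL,cv2.CHAIN_APPROX_SIMPLE)[0],key=cv2.contourArea)
hull=cv2.convexHull(wc); e=cv2.fitEllipse(hull); print("disc",e)
A=onz("top",*px(*e[0]),.083); S=onz("top",*px(*cen[k]),.082)
print("axis",A.round(4),"slot",S.round(4),"r",np.hypot(*(S-A)[:2]),"ang deg",np.degrees(np.arctan2(*(S-A)[1::-1])))
for n,uv in dict(RL=(312,68),RR=(518,290),FL=(75,277),FR=(283,503),tab=(151,413)).items(): print(n,onz("top",*px(*uv),.078).round(4))
E
```

```text
slot [ 232  327   81   81 3846] [274.02834113 367.63182527]
rect ((274.1450500488281, 366.7486877441406), (64.0635986328125, 66.4389877319336), 59.74356460571289)
disc ((245.8557891845703, 322.2608947753906), (187.5636749267578, 191.89633178710938), 77.5228271484375)
axis [ 0.5289 -0.2709  0.083 ] slot [ 0.5013 -0.2885  0.082 ] r 0.032719839848476276 ang deg -147.4950390682618
RL [ 0.6917 -0.3086  0.078 ]
RR [ 0.552  -0.4364  0.078 ]
FL [ 0.5569 -0.1654  0.078 ]
FR [ 0.4195 -0.2952  0.078 ]
tab [ 0.4732 -0.2144  0.078 ]
```

Fastener stands at about 0.2 rad with the axis at (0.528,-0.2715) and the slot pointing to -148.5°. I'll move above the slot at radius 40 mm and go down to 4 mm over its floor.

```bash
python3 -m handwheel '[{"translation":[4,1,0],"yaw":0.1},{"translation":[8,2,0],"yaw":0.19},{"translation":[12,3,0],"yaw":0.19},{"translation":[17,3.9,0],"yaw":0.19},{"translation":[17,3.9,0],"yaw":0.19},{"translation":[17,3.9,2],"yaw":0.19},{"translation":[17,3.9,4],"yaw":0.19},{"translation":[17,3.9,5],"yaw":0.19},{"translation":[17,3.9,5.5],"yaw":0.19},{"translation":[17,3.9,5.5],"yaw":0.19}]'
python3 - <<'E'
from h import *
st()
im=env.read_camera("scene")[:,:,::-1]
cv2.imwrite("pics/c3.png",cv2.resize(im[110:230,170:310],None,fx=5,fy=5,interpolation=cv2.INTER_CUBIC))
E
```

```text
t: 6.1
tcp_pos: [0.4977, -0.2945, 0.2842]
orientation: [0.0, 0.873, -0.488, -0.001]
contact_force: [-0.4, 0.3, 1.2]
opening: -0.0002
finger_force: 0.0
t 6.1 tcp [ 0.4977 -0.2945  0.2842] j [-0.2   0.31 -0.36  0.   -0.9   0.75] F [-0.4  0.3  1.2] op -0.0002
```

View pics/c3.png

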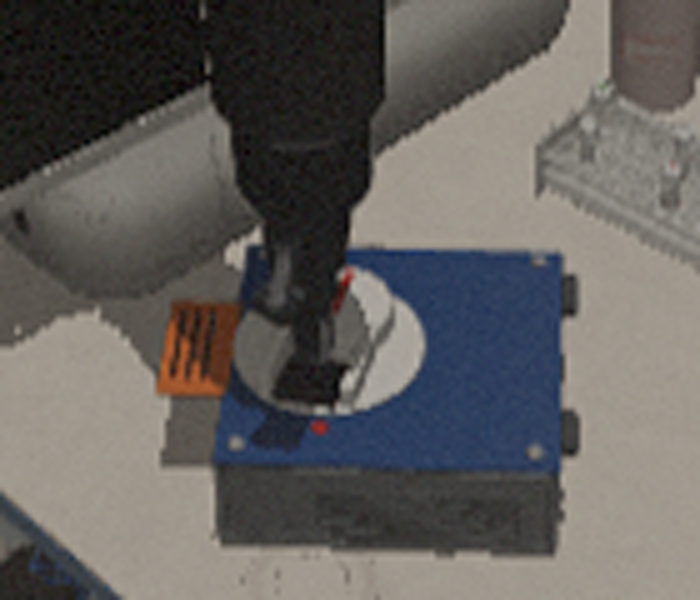

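The tips hang over the dark slot floor (at about (310,380)), 4 mm off the target. Correct that and go down.

```bash
python3 -m handwheel '[{"translation":[-0.4,0.2,0.3],"yaw":0},{"translation":[-0.4,0.2,0.8],"yaw":0},{"translation":[-0.4,0.2,1.4],"yaw":0},{"translation":[-0.4,0.2,2],"yaw":0},{"translation":[-0.4,0.2,2.5],"yaw":0},{"translation":[-0.4,0.2,2.5],"yaw":0},{"translation":[-0.4,0.2,2.5],"yaw":0}]'
python3 - <<'E'
from h import *
p,M=st(); A=np.array([.528,-.2715]); v=p[:2]-A; a0=np.arctan2(v[1],v[0]); r=np.hypot(*v); print("r",r,"ang",np.degrees(a0))
for d in (.1,.2,.4,.6,.8,1,1.2,1.37,1.5,1.6,1.7):
    P=np.array([*(A+.040*np.array([np.cos(a0-d),np.sin(a0-d)])),p[2]]); print(d,(M.T@(P-p)*100).round(1))
E
```

```text
t: 6.85
tcp_pos: [0.4939, -0.2921, 0.2595]
orientation: [0.0, 0.873, -0.488, -0.0]
contact_force: [-0.5, -0.2, 0.3]
opening: -0.0001
finger_force: 0.0
t 6.85 tcp [ 0.4939 -0.2921  0.2595] j [-0.19  0.33 -0.4   0.   -0.84  0.74] F [-0.5 -0.2  0.3] op -0.0001
r 0.03987959810613673 ang -148.89531521753455
0.1 [-0.4 -0.   0. ]
0.2 [-0.8 -0.1  0. ]
0.4 [-1.6 -0.3  0. ]
0.6 [-2.3 -0.7  0. ]
0.8 [-2.9 -1.2  0. ]
1 [-3.4 -1.9  0. ]
1.2 [-3.7 -2.6  0. ]
1.37 [-3.9 -3.2 -0. ]
1.5 [-4.  -3.7 -0. ]
1.6 [-4.  -4.1 -0. ]
1.7 [-3.9 -4.5 -0. ]
```

The tips are in the slot with no contact. Sweep the arc clockwise to 1.5, with the yaw lagging by the side play.

```bash
python3 -m handwheel '[{"translation":[-0.4,0,0],"yaw":0},{"translation":[-0.8,-0.1,0],"yaw":0},{"translation":[-1.2,-0.2,0],"yaw":0.08},{"translation":[-1.6,-0.3,0],"yaw":0.17},{"translation":[-1.95,-0.5,0],"yaw":0.26},{"translation":[-2.3,-0.7,0],"yaw":0.36},{"translation":[-2.6,-0.95,0],"yaw":0.46},{"translation":[-2.9,-1.2,0],"yaw":0.56},{"translation":[-3.15,-1.55,0],"yaw":0.66},{"translation":[-3.4,-1.9,0],"yaw":0.76},{"translation":[-3.55,-2.25,0],"yaw":0.86},{"translation":[-3.7,-2.6,0],"yaw":0.96},{"translation":[-3.8,-2.9,0],"yaw":1.04},{"translation":[-3.9,-3.2,0],"yaw":1.12},{"translation":[-3.95,-3.45,0],"yaw":1.18},{"translation":[-4,-3.7,0],"yaw":1.25},{"translation":[-4,-3.7,0],"yaw":1.25}]'
python3 - <<'E'
from h import *
p,M=st(); A=np.array([.528,-.2715]); v=p[:2]-A; print("r",np.hypot(*v),"turned",np.radians(-148.9)-np.arctan2(v[1],v[0])+2*np.pi*(v[1]>0))
print(M.T.round(3)[:2].tolist())
im=env.read_camera("top")[:,:,::-1]
cv2.imwrite("pics/c4.png",cv2.resize(im[120:230,190:310],None,fx=5,fy=5,interpolation=cv2.INTER_CUBIC))
E
```

```text
t: 8.55
tcp_pos: [0.5038, -0.2384, 0.2598]
orientation: [-0.001, -0.422, 0.907, 0.0]
contact_force: [-3.1, -0.8, 0.9]
opening: 0.0001
finger_force: 1.2
t 8.55 tcp [ 0.5038 -0.2384  0.2598] j [-0.09  0.31 -0.43  0.   -0.83 -0.61] F [-3.1 -0.8  0.9] op 0.0001
r 0.041049766099086234 turned 1.4817905925600483
[[-0.644, -0.765, 0.001], [-0.765, 0.644, 0.001]]
```

View pics/c4.png

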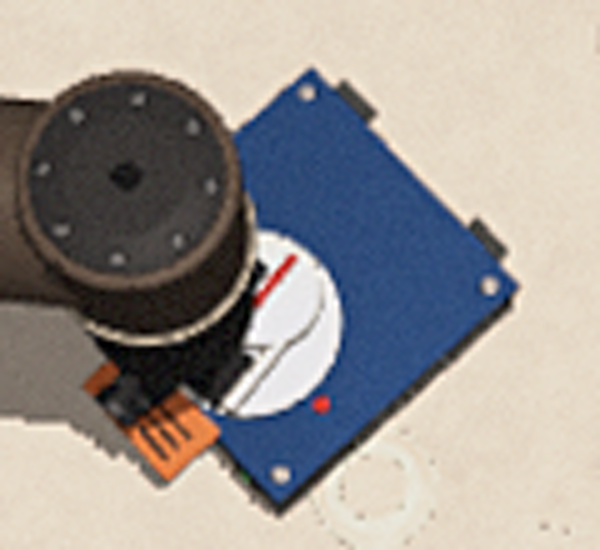

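The red stripe (258,304)–(293,260) shows about 8° left to turn. Keep pushing along tool -x to the stop.

```bash
python3 -m handwheel '[{"translation":[-0.2,0,0],"yaw":0.05},{"translation":[-0.4,0,0],"yaw":0.1},{"translation":[-0.6,-0.05,0],"yaw":0.12},{"translation":[-0.8,-0.1,0],"yaw":0.12},{"translation":[-0.9,-0.1,0],"yaw":0.12},{"translation":[-0.9,-0.1,0],"yaw":0.12},{"translation":[-0.9,-0.1,0],"yaw":0.12}]'
```

```text
t: 9.3
tcp_pos: [0.51, -0.234, 0.2598]
orientation: [-0.001, -0.368, 0.93, -0.001]
contact_force: [-3.6, -13.1, 0.1]
opening: -0.0001
finger_force: 6.3
```

```bash
python3 -m handwheel '[{"translation":[-0.2,0,0],"yaw":0},{"translation":[-0.3,0,0],"yaw":0},{"translation":[-0.3,0,0],"yaw":0},{"translation":[-0.3,0,0],"yaw":0}]'; python3 -c "
from h import *
print(st()[1].T.round(2)[:2])"
```

```text
t: 9.7
tcp_pos: [0.5108, -0.2333, 0.2597]
orientation: [-0.003, -0.368, 0.93, -0.001]
contact_force: [-9.9, -23.8, 0.8]
opening: -0.0003
finger_force: 11.7
t 9.7 tcp [ 0.5108 -0.2333  0.2597] j [-0.08  0.31 -0.43  0.01 -0.84 -0.74] F [ -9.9 -23.8   0.8] op -0.0003
[[-0.73 -0.68  0.01]
 [-0.68  0.73  0.  ]]
```

The force rises without motion, so it is at the stop. Back off inside the slot, lift, move clear and check.

```bash
python3 -m handwheel '[{"translation":[0.4,0,0],"yaw":0},{"translation":[0.8,0,0],"yaw":0},{"translation":[0.8,0,0],"yaw":0},{"translation":[0.8,0,-2],"yaw":0},{"translation":[0.8,0,-5],"yaw":0},{"translation":[0.8,0,-9],"yaw":0},{"translation":[0.8,5,-12],"yaw":0},{"translation":[0.8,9,-12],"yaw":0},{"translation":[0.8,12,-12],"yaw":0},{"translation":[0.8,12,-12],"yaw":0},{"translation":[0.8,12,-12],"yaw":0}]'
python3 - <<'E'
from h import *
st()
im=env.read_camera("top")[:,:,::-1]
cv2.imwrite("pics/c5.png",cv2.resize(im[120:230,190:310],None,fx=5,fy=5,interpolation=cv2.INTER_CUBIC))
E
```

```text
t: 10.8
tcp_pos: [0.4255, -0.1474, 0.3805]
orientation: [0.001, -0.368, 0.93, -0.0]
contact_force: [0.6, -0.5, -0.2]
opening: 0.0002
finger_force: 0.0
t 10.8 tcp [ 0.4255 -0.1474  0.3805] j [ 0.11 -0.   -0.5  -0.   -1.07 -0.92] F [ 0.6 -0.5 -0.2] op 0.0002
```

View pics/c5.png

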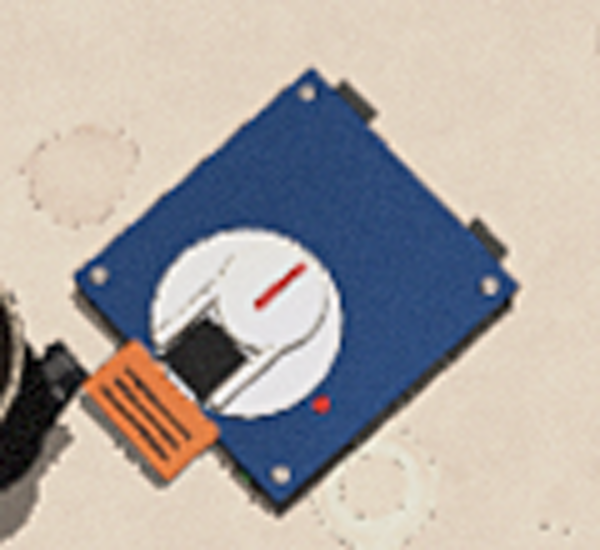

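The stripe (258,306)–(303,267) now lies along the unit's x axis and the slot points to the tab. The cover is flat and the arm is clear.

```bash
python3 -c "
from plant import env
print(env.finish_job())"
```

```text
the job is handed in; nothing more can be done
None
```

The job is handed in at about 10.9 s, with no verdict returned: the last camera view shows the cover shut, the fastener turned clockwise to its locked stop and the arm clear of the unit, and no move came near the loose things round it.

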